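# Load the paper roll into the dispenser

## Task

Load the brown paper roll into the paper dispenser without lifting or grasping it: with the fingertips, push it on its upper half so that it rolls across the table and over the dispenser's front rod, and comes to rest lying on the two rods. Then push the tear bar, which is parked leaning back, forward over the roll so that it lies on the paper. Leave everything else where it stands.

Things in the scene. Friction and masses are not known exactly. Their poses are not given: they have to be found in the camera images.
- paper_roll: Brown paper roll lying on the table in front of the dispenser, in line with it within 3 mm and 2 degrees. 70 mm diameter, 120 mm long, 0.3 to 0.6 kg, hard; a white sticker holds its free end, on top at the start. Origin: its middle; y = its axis, x and z turn as it rolls. Slight rolling resistance: let go, it stays on the level. Fingertips grip its surface well, so it turns with them.
- dispenser: Fixed grey sheet-metal paper dispenser, about 150 (x) by 175 (y) mm. Origin on the table below the roll's place; x = the way the roll is rolled in, z up. Side cheeks 26 mm high, 136 mm apart, flared outward before x = -36 mm; two round-topped posts 87 mm high at x = 35 to 65 mm carry the tear bar; a cross sheet 33 mm high at x = 65 mm.
- front_rod (a point): Middle of the front steel rod, 8 mm thick, lying on the table along the dispenser's y, 19 mm before its origin, axis 4 mm high. The table in front of it is bare. The rear rod, the same, lies 38 mm behind it and 3 mm higher. The roll meets the front rod when its axis is 24 mm before it; over the rod its axis is 43 mm high; then it drops in by itself.
- seat (a point): Where the roll's middle is when it lies on both rods: 2.7 mm in front of the dispenser's origin, 39.4 mm above the table; axes as the dispenser.
- tear_bar (a joint): Hinge of the tear bar, rad; axis along the dispenser's y at x = 50 mm, 72 mm above the table. 0 = parked, leaning 25 degrees back (away from the robot) on a stop; grows as it swings forward toward the robot and down. Past about 0.6 it falls by its own weight, damped; about 1.9 on a roll in place; 2.25 = lower stop.
- bar_mid (a point): Middle of the tear bar's round crossbar, 60 mm from the hinge: steel, 10 mm thick, 156 mm long along the dispenser's y, an arm at each end; a thin blade 124 mm long stands out 15 mm from its axis, away from the hinge. Parked: 126 mm above the table, 75 mm behind the dispenser's origin, blade edge 140 mm high. A push of 1 N moves it.
- sticker_roll: White roll of stickers lying flat, 66 mm across, 24 mm high; origin in the centre of its underside. Not to be moved.
- ribbon: Gold ribbon on a flat white spool, about 85x77x26 mm; origin under it. Not to be moved.
- gift_tin: Black and white zebra-striped round tin filled with folded white tissue, 129 mm across, 52 mm high; origin in the centre of its underside. Not to be moved.

How it is judged:
By the outcome, as a careful person would: the job done as asked, in the order asked, and still so for the second after the job is handed in, with the robot touching nothing.
It also fails if it takes over 72 s, if anything falls off the work surface, if the arm or the gripper's body presses on something with over 40 N, if the wrist force passes 120 N, or if a joint passes its speed limit or range.

## Robot

A 6-joint arm with a two-finger parallel gripper is mounted at the origin on a cart in front of the work surface, level with it; the furniture and walls round the work are solid. World frame = base frame: x ahead of the robot, y to its left, z up, the work surface at z = 0. Lengths are in mm, angles in rad, forces in N, time in s.
With the tool pointing down it reaches from about 275 to 725 mm from the base axis. Payload 5.6 kg.
Tool frame: the origin (TCP) lies at the very end of the fingers, on their centre line; the grasp point (between the pads) lies 19 mm behind it; z points along the fingers, y is the line along which they close (so a half turn about z gives the same grasp; the last joint's range is limited). The gripper opens to 85 mm and grips with 20 to 120 N. Pads are 22 mm wide; open, the fingers measure 114 mm over their backs; the gripper's body (76 mm by 85 mm) begins 54 mm behind the grasp point. The pads swing forward as they close: fully open they stand 13 mm farther back than shut.
Start: joints at [-0.822, 0.255, 0.108, 0, -1.424, -0.285], TCP at [246.06, -491.882, 200.883] pointing down, gripper open.
Joint ranges: [-2.95, 2.95], [-1.21, 1.97], [-1.09, 1.5], [-2.87, 1.71], [-2.94, -0.07], [-3.05, 3.05]. Speed limits (rad/s): [2.57, 2.57, 3.14, 3.14, 3.14, 3.14].

## Interface

Orientations are given as a 3x3 rotation matrix whose columns are the frame's x, y, z axes.
In Python, from rig import bot gives the robot as it stands.
- The arm moves only by the shell command python3 -m creep 'ROWS'. ROWS is JSON, a list of rows, each a list of 7 numbers: the turn, a rotation vector about the world's x, y, z in degrees, then the shift along the world's x, y, z in m, then the finger opening in m, from 0 to 0.0854. A call has 1 to 12 rows; each row shifts and turns the commanded pose from where the row before left it; what a row does not reach is not made up. A row lasts 1/12 s, in which the tool goes at most 41.7 mm and 7.16 degrees, less where a joint would pass 70% of its speed; a pose out of reach is approached as far as the arm can. A call is refused whole if a number of a shift passes 0.0417 or a number of a turn 7.16, either way. A call with a gripper value outside its range is refused whole. The fingers move at their own pace and stop on an object; the grip force is fixed at half the most. Time passes only in rows, so rows that do not move let the fingers close. It gives the time, the measured TCP pose, the force, the opening and the grip force at its end, in the units of the state.
- bot.read_state(): the state, without advancing time (a new reading comes with each control period).
- bot.grab_frame(name): name is "side" or "top" or "wrist"; returns the picture (400x640x3 uint8, red, green, blue); there is no depth.
- bot.get_calibration(name): a dict with "fx", "fy", "cx", "cy" (pixels), "dist" ([k1, k2, p1, p2, k3] as OpenCV has them; the pictures are not rectified), "rvec" (rotation vector, rad) and "tvec" (3), from world to camera coordinates, as OpenCV has them. Camera axes: x right, y down, z forward; pixel columns grow to the right and rows downward; lengths in mm; the calibration is good to about 2 mm. A picture is of the moment at which its call begins: read the wrist's pose just before it. get_calibration takes no time and is no camera call; for the wrist camera it gives the pose at the moment of the call.
- bot.finish_job(): hands the job in; it is judged then, once.
The state is a dict: "clock": time; "qpos": joint angles; "joint_velocities": joint speeds; "tau": joint torques, N m; "eef_pos": TCP position; "orientation": TCP orientation; "wrist_force": force on the tool from outside, world axes, zero at the start; "torque": the same for the moment, N m; "width": opening from 0.0 (shut) to 1.0 (fully open); "grasp_force": force on a finger pad.
Only numpy, scipy, OpenCV 4.12 (cv2) and the standard library are available. Lean on these libraries where they do the work, as an engineer would, in place of code of your own. Each camera call takes 0.05 s, during which the arm holds its last target. There are 200 camera calls.

## Working session

There is one attempt and no reset: what is moved stays moved. The work goes in short steps, Python scripts to look and compute and a shell command to move; the robot and the scene stay as the last step left them, time stands still between calls to the robot, and variables do not carry over. Pictures are saved under pics/ and viewed, at most 10 in all, crops included, and the job is handed in when it is done.

```bash
mkdir -p pics; ls; python3 - <<'E'
from rig import bot
import cv2
s=bot.read_state();print(s)
for n in("top","side"):
    cv2.imwrite(f"pics/{n}0.png",bot.grab_frame(n)[:,:,::-1]);print(bot.get_calibration(n))
E
```

```text
pics
{'clock': 0.0, 'qpos': array([-8.22407365e-01,  2.55753987e-01,  1.06981007e-01, -4.74967097e-04,
       -1.42389874e+00, -2.84595874e-01]), 'joint_velocities': array([ 0.001926  ,  0.00032878, -0.0001503 ,  0.00105042, -0.00059783,
       -0.00173361]), 'tau': array([ 8.62366051e-05, -3.86633813e+01,  2.37940496e+01,  5.36494777e+00,
       -6.16004661e-03,  3.29976686e-06]), 'eef_pos': array([ 245.83291104, -491.37192659,  199.98282051]), 'orientation': array([[-8.94393381e-01, -4.47280238e-01, -9.31812657e-04],
       [-4.47281203e-01,  8.94391780e-01,  1.69396072e-03],
       [ 7.57304248e-05,  1.93184955e-03, -9.99998131e-01]]), 'wrist_force': array([ 0.13243253,  0.34314204, -0.04465433]), 'torque': array([ 0.01468739, -0.01847777,  0.03001196]), 'grasp_force': 0.0, 'width': 1.0001795361406791}
{'fx': 489.03586776136774, 'fy': 489.03586776136774, 'cx': 317.26119563922055, 'cy': 202.88271335543902, 'dist': array([-0.11858037,  0.        ,  0.        ,  0.        ,  0.        ]), 'rvec': array([ 2.15966052, -2.19482308,  0.14228546]), 'tvec': array([ -42.13261435,  597.97242553, 1146.41259031])}
{'fx': 411.7885392771021, 'fy': 411.7885392771021, 'cx': 322.06694232105457, 'cy': 201.39565350999143, 'dist': array([-0.0927913,  0.       ,  0.       ,  0.       ,  0.       ]), 'rvec': array([ 2.20762812, -0.13049318,  0.04923425]), 'tvec': array([-570.92688349,   93.13048782,  937.72801328])}
```

View pics/top0.png

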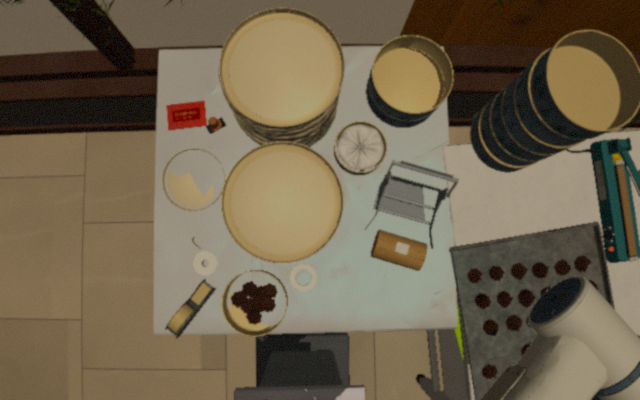

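View pics/side0.png

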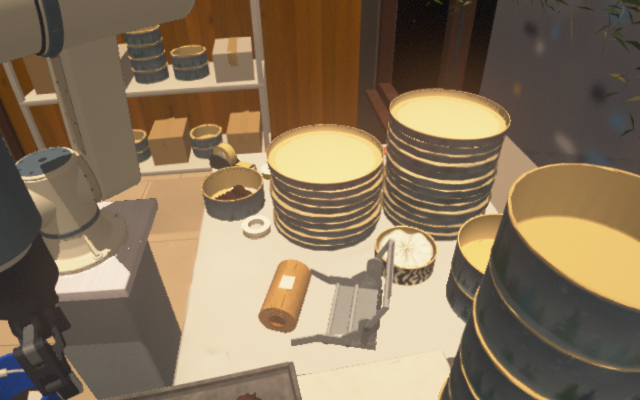

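The top view shows the roll near (399,250) with its sticker at (402,248). The dispenser is around (412,200), its tear bar at about (395–455,163–180), and the tin is at (360,148). The side view confirms that the roll lies in front of the dispenser. I'll zoom in and measure next.

```bash
cat > h.py <<'E'
import cv2,numpy as np
from rig import bot
def ray(c,uv):
    K=np.array([[c["fx"],0,c["cx"]],[0,c["fy"],c["cy"]],[0,0,1]])
    p=cv2.undistortPoints(np.array(uv,float).reshape(-1,1,2),K,c["dist"]).reshape(-1,2)
    R=cv2.Rodrigues(c["rvec"])[0]
    return -R.T@c["tvec"], np.c_[p,np.ones(len(p))]@R
def plane(c,uv,z):
    o,d=ray(c,uv); return o+d*((z-o[2])/d[:,2])[:,None]
def proj(c,P):
    K=np.array([[c["fx"],0,c["cx"]],[0,c["fy"],c["cy"]],[0,0,1]])
    return cv2.projectPoints(np.array(P,float).reshape(-1,3),c["rvec"],c["tvec"],K,c["dist"])[0].reshape(-1,2)
def rollmask(im,box):
    h=cv2.cvtColor(im,cv2.COLOR_RGB2HSV); m=cv2.inRange(h,(8,110,50),(22,255,255))
    b=np.zeros_like(m);x0,y0,x1,y1=box;b[y0:y1,x0:x1]=255;m&=b
    m=cv2.morphologyEx(m,cv2.MORPH_CLOSE,np.ones((15,15)))
    return max(cv2.findContours(m,0,2)[0],key=cv2.contourArea)
E
python3 - <<'E'
from h import *
c=bot.get_calibration("top");im=cv2.imread("pics/top0.png")
print(ray(c,[[400,200]])[0])
k=rollmask(im[:,:,::-1].copy(),(350,215,450,290))
r=cv2.minAreaRect(k);b=cv2.boxPoints(r);print(r,cv2.contourArea(k));print(plane(c,b,35).round(1));print(plane(c,[r[0]],35))
cr=cv2.resize(im[140:280,350:470],None,fx=4.2,fy=4.2,interpolation=cv2.INTER_CUBIC)
cs=cv2.imread("pics/side0.png")[220:360,250:450];cs=cv2.resize(cs,None,fx=4,fy=4,interpolation=cv2.INTER_CUBIC)
cv2.imwrite("pics/ct.png",cr);cv2.imwrite("pics/cs.png",cs)
E
```

```text
[ 471.41855535  -23.15911736 1204.50662392]
((399.2431335449219, 250.02294921875), (52.009971618652344, 26.723356246948242), 16.69924545288086) 1300.5
[[ 468.9 -176.8   35. ]
 [ 529.8 -197.    35. ]
 [ 491.5 -317.2   35. ]
 [ 430.6 -296.3   35. ]]
[[ 480.20145106 -246.60331442   35.        ]]
```

View pics/ct.png

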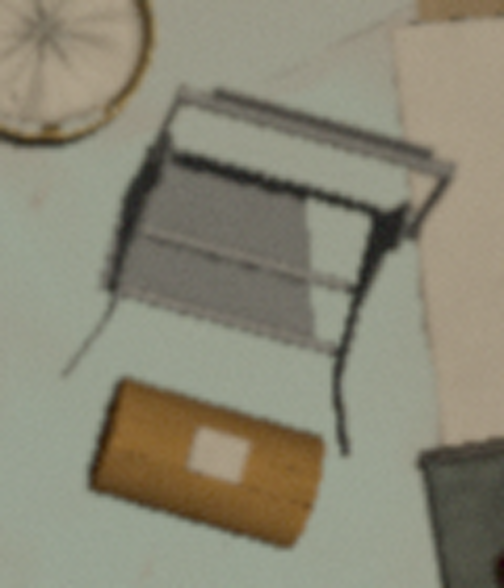

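View pics/cs.png

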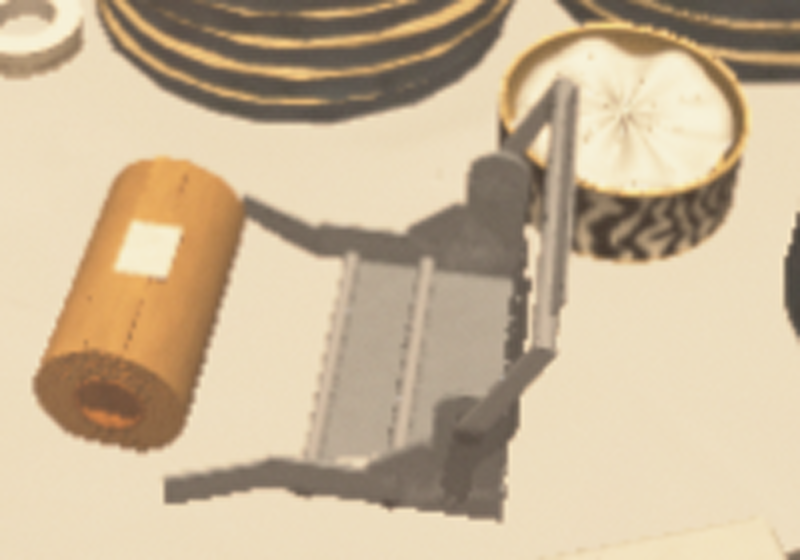

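The crops show three features clearly. In the top crop the front rod runs (118,290)–(340,352), the rear rod (140,234)–(355,290), and the crossbar (183,95)–(452,170). In the side crop the front rod runs (352,258)–(313,460).

```bash
python3 - <<'E'
from h import *
t=bot.get_calibration("top");s=bot.get_calibration("side")
T=lambda a:np.array(a)/4.2+[350,140]
S=lambda a:np.array(a)/4+[250,220]
def show(n,P):
    d=P[0]-P[1];print(n,P.round(1).tolist(),"mid",P.mean(0).round(1),"yaw",np.degrees(np.arctan2(-d[0],d[1])).round(2),"len",np.linalg.norm(d).round(1))
show("front top",plane(t,T([[118,290],[340,352]]),6))
show("rear top",plane(t,T([[140,234],[355,290]]),9))
show("bar top",plane(t,T([[183,95],[452,170]]),128))
show("front side",plane(s,S([[352,258],[313,460]]),6))
show("rear side",plane(s,S([[427,260],[400,445]]),9))
show("bar side",plane(s,S([[566,80],[543,350]]),126))
im=cv2.imread("pics/side0.png")[:,:,::-1].copy()
k=rollmask(im,(255,255,312,335));r=cv2.minAreaRect(k);print(r,plane(s,[r[0]],35))
# sticker center on top
show("sticker side",plane(s,S([[152,248],[152,249]]),70));show("sticker top",plane(t,T([[220,454],[220,455]]),70))
E
```

```text
front top [[582.5, -202.7, 6.0], [543.6, -334.0, 6.0]] mid [ 563.  -268.3    6. ] yaw -16.51 len 136.9
rear top [[615.2, -216.3, 9.0], [580.0, -343.7, 9.0]] mid [ 597.6 -280.     9. ] yaw -15.43 len 132.2
bar top [[675.5, -222.8, 128.0], [633.2, -368.1, 128.0]] mid [ 654.4 -295.5  128. ] yaw -16.24 len 151.3
front side [[583.5, -205.8, 6.0], [549.5, -321.6, 6.0]] mid [ 566.5 -263.7    6. ] yaw -16.36 len 120.6
rear side [[619.7, -214.4, 9.0], [588.6, -320.6, 9.0]] mid [ 604.2 -267.5    9. ] yaw -16.35 len 110.6
bar side [[678.1, -218.7, 126.0], [632.3, -367.4, 126.0]] mid [ 655.2 -293.   126. ] yaw -17.14 len 155.5
((285.20001220703125, 294.9000244140625), (37.63109588623047, 73.04859924316406), 18.43494987487793) [[ 478.44231368 -244.99539482   35.        ]]
sticker side [[485.8, -245.6, 70.0], [485.8, -246.2, 70.0]] mid [ 485.8 -245.9   70. ] yaw -2.74 len 0.6
sticker top [[484.3, -247.4, 70.0], [483.7, -247.4, 70.0]] mid [ 484.  -247.4   70. ] yaw -91.85 len 0.6
```

```bash
python3 -m creep '[[0,0,-7.16,0.0264,0.0272,0,0.06],[0,0,-7.16,0.0264,0.0272,0,0.06],[0,0,-7.16,0.0264,0.0272,0,0.06],[0,0,-7.16,0.0264,0.0272,0,0.06],[0,0,-7.16,0.0264,0.0272,0,0.06],[0,0,-7.16,0.0264,0.0272,0,0.06],[0,0,0,0.0264,0.0272,0,0.06],[0,0,0,0.0264,0.0272,0,0.06],[0,0,0,0.0264,0.0272,0,0.06],[0,0,0,0,0,-0.03,0.06],[0,0,0,0,0,-0.03,0.06],[0,0,0,0,0,-0.03,0.06]]'; python3 -m creep '[[0,0,0,0,0,-0.02,0.06],[0,0,0,0,0,0,0.06]]';  python3 - <<'E'
from h import *
s=bot.read_state();print(s["orientation"].round(3),s["width"])
cv2.imwrite("pics/s1.png",cv2.resize(bot.grab_frame("side")[150:350,200:420,::-1],None,fx=3,fy=3,interpolation=cv2.INTER_CUBIC))
E
```

```text
clock: 1.1
eef_pos: [472.4, -259.0, 109.6]
orientation: [[-0.974, 0.225, 0.001], [0.225, 0.974, 0.0], [-0.0, 0.0, -1.0]]
wrist_force: [0.7, 0.1, -0.1]
width: 0.703
grasp_force: 0.0
clock: 1.27
eef_pos: [468.4, -258.3, 85.8]
orientation: [[-0.974, 0.227, -0.009], [0.227, 0.974, 0.004], [0.01, 0.002, -1.0]]
wrist_force: [-0.2, 0.3, 0.4]
width: 0.705
grasp_force: 0.0
[[-0.974  0.227 -0.009]
 [ 0.227  0.974  0.004]
 [ 0.01   0.002 -1.   ]] 0.7049089797010024
```

View pics/s1.png

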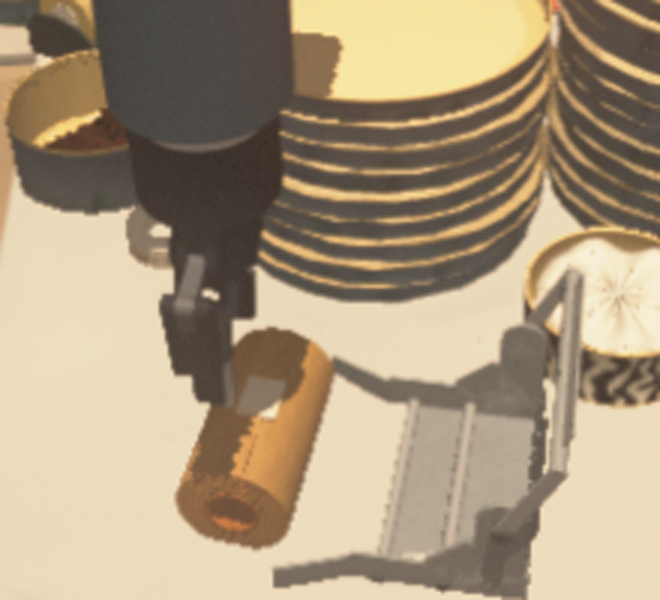

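The side picture shows the open fingers just above and behind the roll, with the lower fingertip at about (215,400) of the crop. The tool was short in yaw and position because of the speed limits, so I'll correct that and then touch the top to find the fingertip height.

```bash
python3 -m creep '[[0,0,-1.7,0.0073,0.0058,0,0.06],[0,0,-1.7,0.0073,0.0058,0,0.06],[0,0,0,0,0,0,0.06],[0,0,0,0,0,0,0.06]]'; python3 -m creep '[[0,0,0,0,0,-0.002,0.06],[0,0,0,0,0,-0.002,0.06],[0,0,0,0,0,0,0.06]]'; python3 -m creep '[[0,0,0,0,0,-0.002,0.06],[0,0,0,0,0,-0.002,0.06],[0,0,0,0,0,0,0.06]]'
```

```text
clock: 1.65
eef_pos: [487.5, -248.7, 92.5]
orientation: [[-0.959, 0.282, 0.002], [0.282, 0.959, -0.001], [-0.003, -0.0, -1.0]]
wrist_force: [-0.8, 0.4, 0.2]
width: 0.702
grasp_force: 0.0
clock: 1.9
eef_pos: [486.0, -248.6, 86.7]
orientation: [[-0.959, 0.284, -0.0], [0.284, 0.959, 0.0], [0.0, 0.0, -1.0]]
wrist_force: [-1.0, 0.0, -0.7]
width: 0.703
grasp_force: 0.0
clock: 2.15
eef_pos: [486.1, -248.4, 82.4]
orientation: [[-0.959, 0.284, -0.001], [0.284, 0.959, 0.0], [0.001, 0.0, -1.0]]
wrist_force: [-0.1, -1.1, 0.4]
width: 0.705
grasp_force: 0.0
```

```bash
for i in 1; do python3 -m creep '[[0,0,0,0,0,-0.002,0.06],[0,0,0,0,0,-0.002,0.06],[0,0,0,0,0,-0.002,0.06],[0,0,0,0,0,0,0.06]]'; done;  python3 -m creep '[[0,0,0,0,0,-0.002,0.06],[0,0,0,0,0,0,0.06]]';python3 -m creep '[[0,0,0,0,0,-0.001,0.06],[0,0,0,0,0,0,0.06]]';python3 -m creep '[[0,0,0,0,0,-0.001,0.06],[0,0,0,0,0,0,0.06]]'
```

```text
clock: 2.48
eef_pos: [486.2, -248.3, 76.3]
orientation: [[-0.959, 0.284, -0.001], [0.284, 0.959, 0.0], [0.001, 0.0, -1.0]]
wrist_force: [-0.5, 0.4, -0.2]
width: 0.699
grasp_force: 0.0
clock: 2.65
eef_pos: [486.4, -248.3, 74.6]
orientation: [[-0.959, 0.284, -0.0], [0.284, 0.959, 0.0], [0.0, 0.0, -1.0]]
wrist_force: [-1.0, -0.0, 0.5]
width: 0.704
grasp_force: 0.0
clock: 2.82
eef_pos: [486.5, -248.3, 73.7]
orientation: [[-0.959, 0.283, -0.0], [0.283, 0.959, 0.0], [0.0, 0.0, -1.0]]
wrist_force: [-0.5, -0.2, 0.2]
width: 0.7
grasp_force: 0.0
clock: 2.98
eef_pos: [486.5, -248.4, 72.8]
orientation: [[-0.959, 0.284, -0.0], [0.284, 0.959, 0.0], [0.0, 0.0, -1.0]]
wrist_force: [0.3, 0.0, 0.4]
width: 0.704
grasp_force: 0.0
```

```bash
for i in 1; do python3 -m creep '[[0,0,0,0,0,-0.002,0.06],[0,0,0,0,0,0,0.06]]'; done;  python3 -m creep '[[0,0,0,0,0,-0.002,0.06],[0,0,0,0,0,0,0.06]]';python3 -m creep '[[0,0,0,0,0,-0.002,0.06],[0,0,0,0,0,0,0.06]]' | grep -E 'eef|force'
```

```text
clock: 3.15
eef_pos: [486.3, -248.3, 70.5]
orientation: [[-0.959, 0.284, -0.0], [0.284, 0.959, 0.0], [0.0, 0.0, -1.0]]
wrist_force: [-0.9, -0.6, 0.4]
width: 0.701
grasp_force: 0.0
clock: 3.32
eef_pos: [486.3, -248.3, 68.5]
orientation: [[-0.959, 0.284, -0.0], [0.284, 0.959, 0.0], [0.001, 0.0, -1.0]]
wrist_force: [0.2, -0.8, -0.5]
width: 0.703
grasp_force: 0.0
eef_pos: [486.4, -248.3, 66.5]
wrist_force: [-0.1, -0.4, -0.3]
grasp_force: 0.0
```

```bash
python3 -m creep '[[0,0,0,0,0,-0.001,0.06],[0,0,0,0,0,0,0.06]]' | grep -E 'eef|wrist';  python3 -m creep '[[0,0,0,0,0,-0.001,0.06],[0,0,0,0,0,0,0.06]]'| grep -E 'eef|wrist';python3 -m creep '[[0,0,0,0,0,-0.001,0.06],[0,0,0,0,0,0,0.06]]' | grep -E 'eef|wrist'
```

```text
eef_pos: [486.4, -248.4, 65.7]
wrist_force: [0.1, -0.4, -0.3]
eef_pos: [486.5, -248.4, 64.7]
wrist_force: [0.2, -0.7, -0.6]
eef_pos: [486.4, -248.4, 63.8]
wrist_force: [-0.2, -0.2, 0.2]
```

```bash
python3 -m creep '[[0,0,0,0,0,-0.001,0.06],[0,0,0,0,0,0,0.06]]' | grep -E 'eef|wrist';  python3 -m creep '[[0,0,0,0,0,-0.001,0.06],[0,0,0,0,0,0,0.06]]'| grep -E 'eef|wrist'; python3 - <<'E'
from h import *
cv2.imwrite("pics/s2.png",cv2.resize(bot.grab_frame("side")[180:350,220:400,::-1],None,fx=3.3,fy=3.3,interpolation=cv2.INTER_CUBIC))
E
```

```text
eef_pos: [486.4, -248.4, 62.7]
wrist_force: [0.0, 0.1, 0.1]
eef_pos: [486.4, -248.4, 61.7]
wrist_force: [-0.4, 0.3, -0.4]
```

View pics/s2.png

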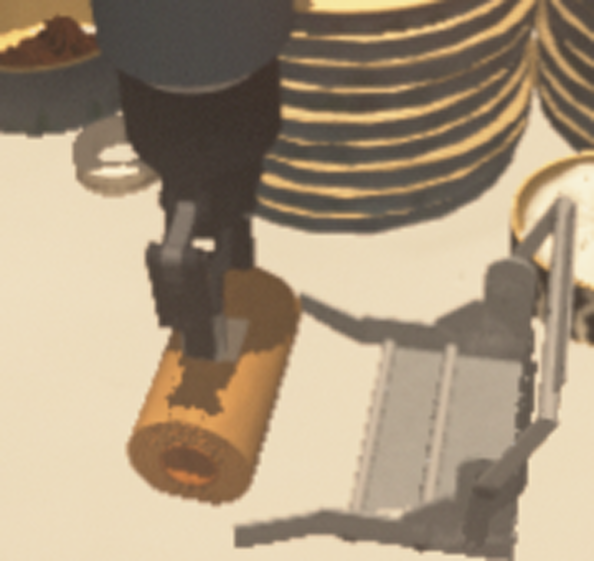

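The fingertips (crop (200,355)) are just at the roll's top and centred over it, with the sticker at (235,335). I'll keep going down.

```bash
python3 -m creep '[[0,0,0,0,0,-0.001,0.06],[0,0,0,0,0,0,0.06]]' | grep -E 'eef|wrist';  python3 -m creep '[[0,0,0,0,0,-0.001,0.06],[0,0,0,0,0,0,0.06]]'| grep -E 'eef|wrist'; python3 -m creep '[[0,0,0,0,0,-0.001,0.06],[0,0,0,0,0,0,0.06]]'| grep -E 'eef|wrist'
```

```text
eef_pos: [486.4, -248.4, 60.7]
wrist_force: [-0.2, 0.0, 0.4]
eef_pos: [486.4, -248.4, 59.7]
wrist_force: [0.6, -0.4, -0.3]
eef_pos: [486.5, -248.4, 58.7]
wrist_force: [0.0, -0.0, -0.3]
```

```bash
python3 -m creep '[[0,0,0,0,0,-0.001,0.06],[0,0,0,0,0,0,0.06]]' | grep -E 'eef|wrist';  python3 -m creep '[[0,0,0,0,0,-0.001,0.06],[0,0,0,0,0,0,0.06]]'| grep -E 'eef|wrist'; python3 - <<'E'
from h import *
t=bot.get_calibration("top");im=bot.grab_frame("top").copy()
k=rollmask(im,(350,215,450,290));r=cv2.minAreaRect(k);print(r,cv2.contourArea(k))
s=bot.get_calibration("side");i2=bot.grab_frame("side")
a=cv2.resize(im[190:290,350:470,::-1],None,fx=3.3,fy=3.3);b=cv2.resize(i2[230:350,240:350,::-1],None,fx=3.3,fy=3.3)
h=max(len(a),len(b));p=lambda q:cv2.copyMakeBorder(q,0,h-len(q),0,0,0)
cv2.imwrite("pics/m3.png",np.hstack([p(a),p(b)]))
E
```

```text
eef_pos: [486.4, -248.4, 57.7]
wrist_force: [-0.2, -0.6, -0.4]
eef_pos: [486.4, -248.4, 56.7]
wrist_force: [-0.0, -0.6, 0.4]
((410.6513671875, 266.49542236328125), (15.516786575317383, 1.7240872383117676), 16.699243545532227) 9.0
```

View pics/m3.png

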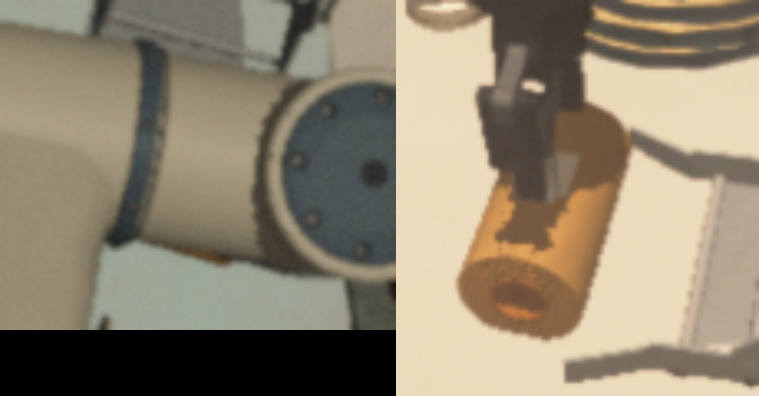

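The arm hides the roll in the top view. In the side view the fingertips and their shadow meet on top of the roll at about (535,195).

```bash
python3 -m creep '[[0,0,0,0,0,-0.001,0.06],[0,0,0,0,0,0,0.06]]' | grep -E 'eef|wrist';  python3 -m creep '[[0,0,0,0,0,-0.001,0.06],[0,0,0,0,0,0,0.06]]'| grep -E 'eef|wrist'; python3 -m creep '[[0,0,0,0,0,-0.001,0.06],[0,0,0,0,0,0,0.06]]'| grep -E 'eef|wrist'
```

```text
eef_pos: [486.4, -248.4, 55.7]
wrist_force: [-0.7, 0.5, -0.4]
eef_pos: [486.4, -248.4, 54.7]
wrist_force: [-0.7, -0.7, -0.1]
eef_pos: [486.4, -248.4, 53.7]
wrist_force: [0.8, -0.0, -0.5]
```

```bash
python3 - <<'E'
from h import *
s=bot.get_calibration("side");st=bot.read_state();p=st["eef_pos"]
u=np.array([.9588,-.284,0]);v=np.array([.284,.9588,0])
for z in (57,63,69): 
    q=plane(s,[[286,290.6],[276,289.7]],z)-p;print(z,(q@u).round(1),(q@v).round(1))
im=bot.grab_frame("side").copy()
k=rollmask(im,(250,255,316,340));x,y,w,h=cv2.boundingRect(k);print(x,y,w,h)
# roll near end-face bottom / hole
for nm,z,px in(("hole",35,(277,319)),):
    q=plane(s,[px],z)-p;print(nm,q@u,q@v)
# predicted outline extreme columns for axis at offset a
R0=lambda a,z,vv:proj(s,[p*[1,1,0]+u*a+v*vv+np.array([0,0,z])])[0].round(1)
for a in(-4,0,4,8):print(a,R0(a,35,-60),R0(a-35,35,-60),R0(a+35,35,-60))
E
```

```text
57 [ -3.6 -22. ] [-7. -8.]
63 [ -1.9 -20.2] [-12. -13.]
69 [ -0.3 -18.3] [-17. -18.]
259 262 52 70
hole [-9.54503189] [-54.8755667]
-4 [279.3 321.8] [260.1 319. ] [298.9 324.6]
0 [281.5 322.1] [262.3 319.3] [301.1 325. ]
4 [283.8 322.5] [264.4 319.6] [303.4 325.3]
8 [286.  322.8] [266.6 319.9] [305.7 325.6]
```

```bash
python3 - <<'E'
from h import *
s=bot.get_calibration("side");p=bot.read_state()["eef_pos"]
u=np.array([.9588,-.284,0]);v=np.array([.284,.9588,0])
im=bot.grab_frame("side").copy();w=bot.grab_frame("wrist").copy()
a=cv2.resize(im[240:340,235:335,::-1],None,fx=4,fy=4,interpolation=cv2.INTER_CUBIC)
for dz,col in((0,(255,0,0)),(13,(0,0,255))):
  for vv in(-30,30):
    for uu in(-11,11):
      q=(proj(s,[p+u*uu+v*vv+[0,0,dz]])[0]-[235,240])*4+2;cv2.circle(a,tuple(int(x) for x in q),3,col,-1)
b=cv2.resize(w[:,:,::-1],(400,250))
cv2.imwrite("pics/m4.png",np.hstack([a,cv2.copyMakeBorder(b,0,150,0,0,0)]))
E
```

```text
(no output)
```

View pics/m4.png

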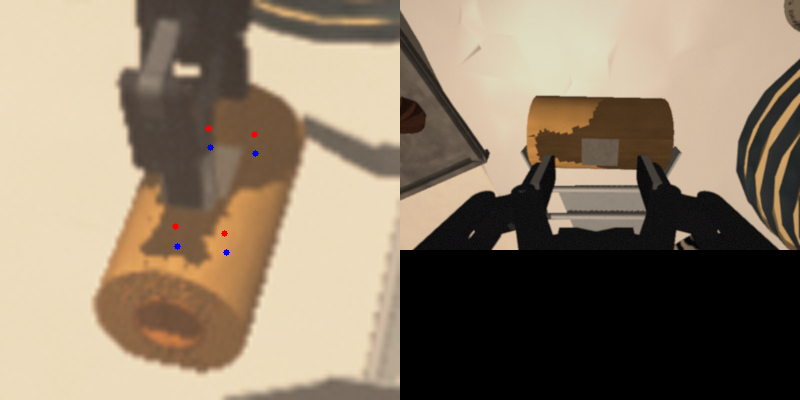

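```bash
python3 - <<'E'
from h import *
c=bot.get_calibration("wrist");p=bot.read_state()["eef_pos"]
u=np.array([.9588,-.284,0]);v=np.array([.284,.9588,0])
o=ray(c,[[1,1]])[0]-p;print("cam rel tcp",(o@u).round(1),(o@v).round(1),o[2].round(1))
for n,px in(("tips",[[240,256],[384,256]]),("rollends",[[206,220],[436,220]]),("roll back edge",[[210,153],[430,160]]),("sticker",[[314,243],[314,243]])):
  for z in(35,54,67,75,83,90):
    q=plane(c,px,z)-p;print(n,z,(q@u).round(1),(q@v).round(1))
E
```

```text
cam rel tcp -78.8 1.0 172.2
tips 35 [23.3 23.1] [-45.6  46. ]
tips 54 [13.2 13. ] [-41.   41.6]
tips 67 [6.2 6.1] [-37.8  38.5]
tips 75 [1.9 1.8] [-35.9  36.6]
tips 83 [-2.3 -2.5] [-33.9  34.7]
tips 90 [-6.1 -6.2] [-32.2  33.1]
rollends 35 [-1.3 -1.6] [-64.9  76.2]
rollends 54 [-9.  -9.3] [-58.3  68.8]
rollends 67 [-14.3 -14.5] [-53.8  63.6]
rollends 75 [-17.5 -17.7] [-51.1  60.5]
rollends 83 [-20.8 -21. ] [-48.3  57.3]
rollends 90 [-23.6 -23.8] [-45.9  54.6]
roll back edge 35 [-42.8 -39. ] [-58.6  68.5]
roll back edge 54 [-46.4 -42.9] [-52.6  61.8]
roll back edge 67 [-48.9 -45.6] [-48.6  57.2]
roll back edge 75 [-50.4 -47.3] [-46.1  54.4]
roll back edge 83 [-51.9 -49. ] [-43.6  51.6]
roll back edge 90 [-53.2 -50.4] [-41.4  49.1]
sticker 35 [14.1 14.1] [1.5 1.5]
sticker 54 [4.9 4.9] [1.4 1.4]
sticker 67 [-1.4 -1.4] [1.4 1.4]
sticker 75 [-5.3 -5.3] [1.4 1.4]
sticker 83 [-9.2 -9.2] [1.3 1.3]
sticker 90 [-12.6 -12.6] [1.3 1.3]
```

The fingertips appear to be still about 10 mm above the roll's top, and the roll's middle is about 5 mm to the +v side (v being the dispenser's y). I'll shift sideways and keep descending on force.

```bash
f(){ grep -E 'eef|wrist'; }; python3 -m creep '[[0,0,0,-0.0034,0.0062,0,0.06],[0,0,0,0,0,-0.002,0.06],[0,0,0,0,0,0,0.06]]'|f; python3 -m creep '[[0,0,0,0,0,-0.002,0.06],[0,0,0,0,0,0,0.06]]'|f; python3 -m creep '[[0,0,0,0,0,-0.002,0.06],[0,0,0,0,0,0,0.06]]'|f; python3 -m creep '[[0,0,0,0,0,-0.002,0.06],[0,0,0,0,0,0,0.06]]'|f
```

```text
eef_pos: [482.7, -241.7, 51.6]
wrist_force: [-0.3, 0.3, 0.0]
eef_pos: [482.9, -242.1, 49.5]
wrist_force: [-0.1, -0.4, -0.3]
eef_pos: [482.9, -242.1, 47.5]
wrist_force: [-0.2, 0.1, -0.4]
eef_pos: [482.9, -242.2, 45.5]
wrist_force: [-0.2, 0.6, 0.5]
```

```bash
f(){ grep -E 'eef|wrist'; }; python3 -m creep '[[0,0,0,0,0,-0.002,0.06],[0,0,0,0,0,0,0.06]]'|f; python3 -m creep '[[0,0,0,0,0,-0.002,0.06],[0,0,0,0,0,0,0.06]]'|f; python3 - <<'E'
from h import *
p=bot.read_state()["eef_pos"]
u=np.array([.9588,-.284,0]);v=np.array([.284,.9588,0])
s=bot.get_calibration("side");im=bot.grab_frame("side").copy()
k=rollmask(im,(250,255,316,340));print(cv2.boundingRect(k))
c=bot.get_calibration("wrist");w=bot.grab_frame("wrist").copy()
h=cv2.cvtColor(w,cv2.COLOR_RGB2HSV);m=cv2.inRange(h,(8,110,40),(22,255,255));m[:,:190]=0;m[:,460:]=0
k=max(cv2.findContours(m,0,2)[0],key=cv2.contourArea);print(cv2.boundingRect(k))
a=cv2.resize(im[240:340,235:335,::-1],None,fx=4,fy=4,interpolation=cv2.INTER_CUBIC)
b=cv2.resize(w[120:,160:480,::-1],(400,350))
cv2.imwrite("pics/m5.png",np.hstack([a,cv2.copyMakeBorder(b,0,50,0,0,0)]))
E
```

```text
eef_pos: [482.9, -242.2, 43.5]
wrist_force: [0.1, 0.2, -0.0]
eef_pos: [482.9, -242.1, 41.5]
wrist_force: [-0.2, -0.2, -0.4]
(259, 261, 52, 71)
(190, 167, 245, 124)
```

View pics/m5.png

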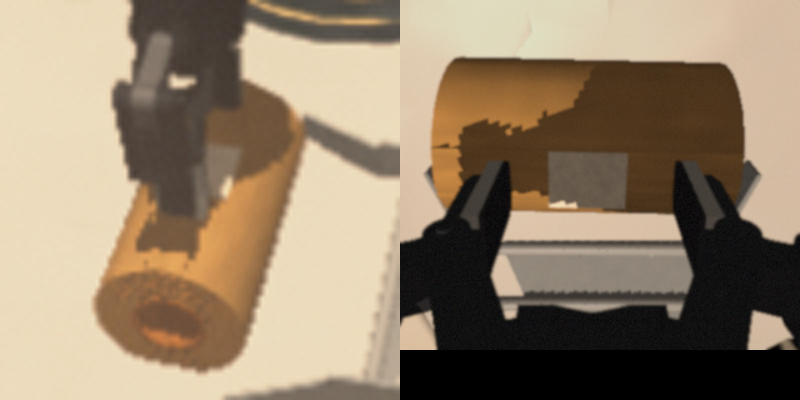

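The side view shows the fingertip at (185,218). The wrist view shows the tips at (503,160) and (682,160), beside the sticker. I'll triangulate the near tip from these two views.

```bash
python3 - <<'E'
from h import *
p=bot.read_state()["eef_pos"];print(p,bot.read_state()["width"])
u=np.array([.9588,-.284,0]);v=np.array([.284,.9588,0])
s=bot.get_calibration("side");c=bot.get_calibration("wrist")
def tri(a,b):
    o1,d1=ray(s,[a]);o2,d2=ray(c,[b]);d1=d1[0];d2=d2[0]
    t=np.linalg.lstsq(np.c_[d1,-d2],o2-o1,rcond=None)[0]
    P=o1+t[0]*d1;Q=o2+t[1]*d2;q=(P+Q)/2-p;print((q@u).round(1),(q@v).round(1),q[2].round(1),"z",(q[2]+p[2]).round(1),"gap",np.linalg.norm(P-Q).round(1))
W=lambda x,y:[(x-400)/1.25+160,y/1.25+120]
S=lambda x,y:[x/4+235,y/4+240]
for a in((160,210),(185,218),(205,215)):
    tri(S(*a),W(500,160)); 
tri(S(225,200),W(628,207))
E
```

```text
[ 483.06377169 -242.18871079   41.81870826] 0.7011181997304772
-10.3 -33.5 33.5 z 75.4 gap 3.3
-3.2 -33.2 26.4 z 68.2 gap 4.5
1.6 -31.6 24.4 z 66.2 gap 12.7
15.0 7.9 10.9 z 52.7 gap 24.9
```

```bash
f(){ grep -E 'eef|wrist'; }; for i in 1; do python3 -m creep '[[0,0,0,0,0,-0.001,0.06],[0,0,0,0,0,0,0.06]]'|f; python3 -m creep '[[0,0,0,0,0,-0.001,0.06],[0,0,0,0,0,0,0.06]]'|f; python3 -m creep '[[0,0,0,0,0,-0.001,0.06],[0,0,0,0,0,0,0.06]]'|f;python3 -m creep '[[0,0,0,0,0,-0.001,0.06],[0,0,0,0,0,0,0.06]]'|f; done
```

```text
eef_pos: [483.1, -242.2, 40.8]
wrist_force: [-0.7, 0.4, 0.0]
eef_pos: [483.0, -242.2, 39.7]
wrist_force: [-0.2, -0.1, -0.4]
eef_pos: [483.0, -242.2, 38.7]
wrist_force: [0.8, 0.3, 0.5]
eef_pos: [483.0, -242.2, 37.7]
wrist_force: [-0.0, -0.1, -0.3]
```

```bash
f(){ grep -E 'clock|eef|wrist'; }; for i in 1; do python3 -m creep '[[0,0,0,0,0,-0.001,0.06],[0,0,0,0,0,0,0.06]]'|f; python3 -m creep '[[0,0,0,0,0,-0.001,0.06],[0,0,0,0,0,0,0.06]]'|f; python3 -m creep '[[0,0,0,0,0,-0.001,0.06],[0,0,0,0,0,0,0.06]]'|f;python3 -m creep '[[0,0,0,0,0,-0.001,0.06],[0,0,0,0,0,0,0.06]]'|f; done; python3 - <<'E'
from h import *
s=bot.get_calibration("side");im=bot.grab_frame("side").copy()
k=rollmask(im,(250,255,316,340));print(cv2.boundingRect(k))
cv2.imwrite("pics/m6.png",cv2.resize(im[240:340,235:335,::-1],None,fx=5,fy=5,interpolation=cv2.INTER_CUBIC))
# dark finger lowest pixel
g=cv2.cvtColor(im,cv2.COLOR_RGB2GRAY)[260:320,262:300];print(im[285:305,275],im[285:305,280])
E
```

```text
clock: 7.97
eef_pos: [483.0, -242.2, 36.7]
wrist_force: [-0.1, 0.1, 0.4]
clock: 8.13
eef_pos: [483.0, -242.2, 35.7]
wrist_force: [-0.0, -0.5, -0.4]
clock: 8.3
eef_pos: [483.0, -242.2, 34.7]
wrist_force: [0.0, 0.3, 0.0]
clock: 8.47
eef_pos: [483.9, -242.5, 34.5]
wrist_force: [0.5, -0.6, 3.1]
(260, 262, 51, 70)
[[ 81  69  61]
 [ 81  69  60]
 [ 80  69  61]
 [ 85  72  63]
 [ 90  77  66]
 [ 95  82  71]
 [104  87  74]
 [104  89  75]
 [104  89  75]
 [109  91  74]
 [112  88  66]
 [114  89  64]
 [118  91  67]
 [116  89  64]
 [117  91  65]
 [117  90  64]
 [116  89  62]
 [129  96  66]
 [192 135  81]
 [216 155  88]] [[ 80  68  60]
 [ 79  67  59]
 [ 79  69  59]
 [ 79  67  58]
 [ 78  67  58]
 [ 80  69  59]
 [ 80  69  59]
 [ 81  68  59]
 [ 81  70  60]
 [ 81  67  59]
 [ 82  69  58]
 [ 92  76  60]
 [110  86  62]
 [117  89  63]
 [118  90  62]
 [119  91  65]
 [120  91  65]
 [118  90  64]
 [133  99  67]
 [212 150  86]]
```

Contact: the fingertips rest on the roll's top at TCP z ≈ 34.6, so at this opening the tips sit about 35 mm behind the TCP. Next I'll lift, go behind the roll, and come forward to its upper back.

```bash
f(){ grep -E 'clock|eef|wrist'; }; python3 -m creep '[[0,0,0,0,0,0.012,0.06],[0,0,0,-0.0216,0.0064,0,0.06],[0,0,0,-0.0216,0.0064,0,0.06],[0,0,0,0,0,-0.0227,0.06],[0,0,0,0,0,0,0.06],[0,0,0,0,0,0,0.06]]'|f;  python3 -m creep '[[0,0,0,0.0048,-0.0014,0,0.06],[0,0,0,0.0029,-0.0009,0,0.06],[0,0,0,0,0,0,0.06]]'|f;  python3 -m creep '[[0,0,0,0.0019,-0.0006,0,0.06],[0,0,0,0,0,0,0.06]]'|f
```

```text
clock: 9.02
eef_pos: [439.0, -229.3, 22.6]
wrist_force: [-0.5, 0.6, 0.6]
clock: 9.27
eef_pos: [449.7, -232.6, 24.8]
wrist_force: [-1.5, 1.1, 5.3]
clock: 9.43
eef_pos: [451.5, -233.2, 25.3]
wrist_force: [-2.9, 2.3, 10.1]
```

```bash
f(){ grep -E 'clock|eef|wrist'; }; python3 -m creep '[[0,0,0,0.0077,-0.0023,0.003,0.06],[0,0,0,0.0079,-0.0023,0.0015,0.06],[0,0,0,0,0,0,0.06]]'|f;  python3 -m creep '[[0,0,0,0.0081,-0.0024,0.001,0.06],[0,0,0,0.0082,-0.0024,0.0005,0.06],[0,0,0,0,0,0,0.06]]'|f; python3 - <<'E'
from h import *
s=bot.get_calibration("side");im=bot.grab_frame("side").copy()
k=rollmask(im,(250,250,340,345));print(cv2.boundingRect(k))
E
```

```text
clock: 9.68
eef_pos: [468.8, -238.6, 30.3]
wrist_force: [-0.9, -0.2, 8.5]
clock: 9.93
eef_pos: [486.5, -244.3, 33.2]
wrist_force: [-1.9, -0.8, 14.1]
(270, 262, 51, 72)
```

The roll is turning with the fingers: it moved about 18 mm for about 36 mm of finger travel. Continuing.

```bash
f(){ grep -E 'clock|eef|wrist'; }; python3 -m creep '[[0,0,0,0.0082,-0.0024,0.001,0.06],[0,0,0,0.0082,-0.0024,0.0005,0.06],[0,0,0,0,0,0,0.06]]'|f;  python3 -m creep '[[0,0,0,0.0082,-0.0024,0.0,0.06],[0,0,0,0.0082,-0.0024,0,0.06],[0,0,0,0,0,0,0.06]]'|f; python3 - <<'E'
from h import *
s=bot.get_calibration("side");im=bot.grab_frame("side").copy()
k=rollmask(im,(250,250,340,345));print(cv2.boundingRect(k))
E
```

```text
clock: 10.23
eef_pos: [502.5, -249.4, 34.3]
wrist_force: [-0.5, -2.4, 12.5]
clock: 10.48
eef_pos: [518.8, -254.5, 34.4]
wrist_force: [-1.2, -3.8, 11.9]
(279, 264, 51, 72)
```

```bash
f(){ grep -E 'clock|eef|wrist'; }; python3 -m creep '[[0,0,0,0.0082,-0.0024,0,0.06],[0,0,0,0.0082,-0.0024,0.0,0.06],[0,0,0,0,0,0.015,0.06],[0,0,0,-0.025,0.0074,0,0.06],[0,0,0,-0.025,0.0074,0,0.06],[0,0,0,0,0,-0.0215,0.06],[0,0,0,0,0,0,0.06],[0,0,0,0,0,0,0.06]]'|f;  python3 - <<'E'
from h import *
s=bot.get_calibration("side");im=bot.grab_frame("side").copy()
k=rollmask(im,(250,250,345,345));print(cv2.boundingRect(k),cv2.minAreaRect(k))
c=bot.get_calibration("wrist");w=bot.grab_frame("wrist").copy();p=bot.read_state()["eef_pos"]
u=np.array([.9588,-.284,0]);v=np.array([.284,.9588,0])
h=cv2.cvtColor(w,cv2.COLOR_RGB2HSV);m=cv2.inRange(h,(8,110,30),(22,255,255));m[:,:120]=0
k=max(cv2.findContours(m,0,2)[0],key=cv2.contourArea);x,y,W,H=cv2.boundingRect(k);print(x,y,W,H)
q=plane(c,[[x,y+H/2],[x+W,y+H/2]],50)-p;print(q@u,q@v)
cv2.imwrite("pics/w7.png",w[:,:,::-1])
E
```

```text
clock: 11.2
eef_pos: [480.9, -241.5, 24.2]
wrist_force: [0.7, 0.4, 0.0]
(285, 263, 50, 73) ((309.6470642089844, 298.9117736816406), (39.04823303222656, 74.21589660644531), 14.03624439239502)
232 255 164 122
[34.19159437 33.95703931] [-41.31138325  44.07027199]
```

```bash
cat > e.py <<'E'
from h import *
def edges():
    c=bot.get_calibration("wrist");w=bot.grab_frame("wrist").copy();p=bot.read_state()["eef_pos"]
    u=np.array([.9588,-.284,0]);v=np.array([.284,.9588,0]);O=np.array([582.9,-273,0])
    h=cv2.cvtColor(w,cv2.COLOR_RGB2HSV);m=cv2.inRange(h,(8,110,30),(22,255,255))
    k=max(cv2.findContours(m,0,2)[0],key=cv2.contourArea);m[:]=0;cv2.drawContours(m,[k],-1,255,-1)
    x,y,W,H=cv2.boundingRect(k);xs=np.arange(x+W//5,x+4*W//5);ys=m[:,xs].argmax(0)
    q=plane(c,np.c_[xs,ys],50)-O;f=np.polyfit(q@v,q@u,1);f=np.polyfit(*(lambda g:((q@v)[g],(q@u)[g]))(abs(q@u-np.polyval(f,q@v))<2),1)
    print("box",x,y,W,H,"back edge u at v0",f[1].round(1),"slope deg (in D)",np.degrees(np.arctan(f[0])).round(2))
    # gray rods: strong horizontal edges
if __name__=="__main__": edges()
E
python3 e.py
```

```text
box 232 254 164 123 back edge u at v0 -105.9 slope deg (in D) 1.13
```

```bash
f(){ grep -E 'clock|eef|wrist'; }; python3 -m creep '[[0,0,0,0.0077,-0.0023,0,0.06],[0,0,0,0.0077,-0.0023,0.003,0.06],[0,0,0,0.0079,-0.0023,0.002,0.06],[0,0,0,0,0,0,0.06]]'|f;  python3 -m creep '[[0,0,0,0.0081,-0.0024,0.0012,0.06],[0,0,0,0.0082,-0.0024,0.0008,0.06],[0,0,0,0,0,0,0.06]]'|f; python3 -m creep '[[0,0,0,0.0041,-0.0012,0,0.06],[0,0,0,0,0,0,0.06]]'|f;python3 - <<'E'
from h import *
s=bot.get_calibration("side");im=bot.grab_frame("side").copy()
k=rollmask(im,(250,250,345,345));print(cv2.boundingRect(k))
E
```

```text
clock: 11.68
eef_pos: [506.6, -249.1, 30.1]
wrist_force: [0.6, -0.0, 0.3]
clock: 11.93
eef_pos: [522.8, -254.1, 32.3]
wrist_force: [-1.0, -0.2, 5.1]
clock: 12.1
eef_pos: [525.4, -255.2, 32.7]
wrist_force: [-4.0, -0.1, 8.1]
(294, 265, 50, 70)
```

The roll is at the front rod (Fx is building up). I'll re-place the fingers low behind it for the climb.

```bash
f(){ grep -E 'clock|eef|wrist'; }; python3 -m creep '[[0,0,0,0,0,0.012,0.06],[0,0,0,-0.0153,0.0045,0,0.06],[0,0,0,-0.0173,0.0051,0,0.06],[0,0,0,0,0,-0.021,0.06],[0,0,0,0,0,0,0.06],[0,0,0,0,0,0,0.06]]'|f;  python3 - <<'E'
from h import *
s=bot.get_calibration("side");im=bot.grab_frame("side").copy()
k=rollmask(im,(250,250,345,345));print(cv2.boundingRect(k))
E
python3 e.py
```

```text
clock: 12.65
eef_pos: [491.1, -244.5, 21.5]
wrist_force: [-0.1, 0.1, -0.2]
(287, 263, 50, 73)
box 181 246 214 131 back edge u at v0 -101.0 slope deg (in D) 1.19
```

```bash
f(){ grep -E 'clock|eef|wrist'; }; python3 -m creep '[[0,0,0,0.0058,-0.0017,0,0.06],[0,0,0,0,0,0,0.06]]'|f;python3 -m creep '[[0,0,0,0.0048,-0.0014,0,0.06],[0,0,0,0,0,0,0.06]]'|f
```

```text
clock: 12.92
eef_pos: [499.4, -247.0, 23.6]
wrist_force: [-0.9, 0.5, 4.4]
clock: 13.08
eef_pos: [504.6, -248.9, 25.2]
wrist_force: [-3.4, 2.2, 12.6]
```

```bash
f(){ grep -E 'clock|eef|wrist'; }; python3 -m creep '[[0,0,0,0.0077,-0.0023,0.003,0.06],[0,0,0,0,0,0,0.06]]'|f;python3 -m creep '[[0,0,0,0.0052,-0.0016,0.0034,0.06],[0,0,0,0.0052,-0.0016,0.0034,0.06],[0,0,0,0,0,0,0.06]]'|f;  python3 - <<'E'
from h import *
s=bot.get_calibration("side");im=bot.grab_frame("side").copy()
k=rollmask(im,(250,250,345,345));print(cv2.boundingRect(k))
E
```

```text
clock: 13.25
eef_pos: [513.1, -251.4, 28.1]
wrist_force: [-2.2, 0.5, 9.6]
clock: 13.5
eef_pos: [522.4, -253.9, 32.9]
wrist_force: [0.2, -0.5, 0.9]
(293, 265, 49, 70)
```

```bash
f(){ grep -E 'clock|eef|wrist'; }; python3 -m creep '[[0,0,0,0.0048,-0.0014,0,0.06],[0,0,0,0,0,0,0.06]]'|f;python3 -m creep '[[0,0,0,0.0048,-0.0014,0,0.06],[0,0,0,0,0,0,0.06]]'|f;  python3 - <<'E'
from h import *
s=bot.get_calibration("side");im=bot.grab_frame("side").copy()
k=rollmask(im,(250,250,345,345));print(cv2.boundingRect(k))
E
```

```text
clock: 13.72
eef_pos: [526.7, -255.3, 33.2]
wrist_force: [-0.7, 0.1, 6.7]
clock: 13.88
eef_pos: [530.0, -256.9, 34.1]
wrist_force: [-7.5, 1.9, 14.3]
(295, 265, 49, 70)
```

```bash
f(){ grep -E 'clock|eef|wrist'; }; python3 -m creep '[[0,0,0,0.0057,-0.0017,0.0018,0.06],[0,0,0,0.0057,-0.0017,0.0018,0.06],[0,0,0,0,0,0,0.06]]'|f;  python3 - <<'E'
from h import *
s=bot.get_calibration("side");im=bot.grab_frame("side").copy()
k=rollmask(im,(250,250,345,345));print(cv2.boundingRect(k))
E
```

```text
clock: 14.18
eef_pos: [543.1, -260.8, 38.7]
wrist_force: [-4.1, 0.6, 15.9]
(298, 264, 47, 71)
```

```bash
f(){ grep -E 'clock|eef|wrist'; }; python3 -m creep '[[0,0,0,0.006,-0.0018,0.0015,0.06],[0,0,0,0.006,-0.0018,0.0014,0.06],[0,0,0,0,0,0,0.06]]'|f;  python3 -m creep '[[0,0,0,0.0061,-0.0018,0.0008,0.06],[0,0,0,0.0061,-0.0018,0.0008,0.06],[0,0,0,0,0,0,0.06]]'|f;python3 - <<'E'
from h import *
s=bot.get_calibration("side");im=bot.grab_frame("side").copy()
k=rollmask(im,(250,250,350,345));print(cv2.boundingRect(k))
E
```

```text
clock: 14.48
eef_pos: [555.6, -264.5, 41.1]
wrist_force: [-2.3, -2.0, 12.7]
clock: 14.73
eef_pos: [567.8, -268.3, 42.3]
wrist_force: [-0.7, -2.5, 9.3]
(306, 266, 44, 69)
```

```bash
f(){ grep -E 'clock|eef|wrist'; }; python3 -m creep '[[0,0,0,0.0061,-0.0018,0,0.06],[0,0,0,0.0061,-0.0018,0,0.06],[0,0,0,0,0,0,0.06]]'|f;  python3 -m creep '[[0,0,0,0.0061,-0.0018,-0.001,0.06],[0,0,0,0,0,0,0.06]]'|f;python3 - <<'E'
from h import *
s=bot.get_calibration("side");im=bot.grab_frame("side").copy()
k=rollmask(im,(250,250,350,345));print(cv2.boundingRect(k))
E
```

```text
clock: 15.03
eef_pos: [580.1, -272.0, 41.9]
wrist_force: [1.0, -3.0, 7.3]
clock: 15.2
eef_pos: [586.4, -273.8, 40.9]
wrist_force: [0.8, -1.7, 7.5]
(311, 265, 39, 71)
```

```bash
f(){ grep -E 'clock|eef|wrist'; }; python3 -m creep '[[0,0,0,0.0061,-0.0018,-0.001,0.06],[0,0,0,0.004,-0.0012,-0.0005,0.06],[0,0,0,0,0,0,0.06]]'|f; python3 -m creep '[[0,0,0,0,0,0.006,0.06],[0,0,0,0,0,0.02,0.06],[0,0,0,0,0,0.03,0.06],[0,0,0,-0.03,0.009,0.03,0.06],[0,0,0,-0.03,0.009,0.03,0.06],[0,0,0,-0.03,0.009,0.02,0.06],[0,0,0,0,0,0,0.06]]'|f; python3 - <<'E'
from h import *
s=bot.get_calibration("side");im=bot.grab_frame("side").copy()
k=rollmask(im,(250,250,365,350));print(cv2.boundingRect(k),cv2.minAreaRect(k))
a=cv2.resize(im[210:345,270:420,::-1],None,fx=4,fy=4,interpolation=cv2.INTER_CUBIC)
cv2.imwrite("pics/m8.png",a)
O=np.array([582.9,-273,0]);u=np.array([.9588,-.284,0]);v=np.array([.284,.9588,0])
th=np.linspace(0,2*np.pi,60)
for a in(-43,-19,-10,-2.7,8):
  zc={-43:35,-19:43,-10:41.5,-2.7:39.4,8:41}[a]
  P=np.array([O+u*(a+35*np.sin(t))+v*vv+np.array([0,0,zc+35*np.cos(t)]) for t in th for vv in(-60,60)])
  q=proj(s,P);print(a,q.min(0).round(1),(q.max(0)-q.min(0)).round(1))
E
```

```text
clock: 15.5
eef_pos: [595.6, -276.3, 38.2]
wrist_force: [0.3, -3.9, 5.5]
clock: 16.08
eef_pos: [504.3, -248.0, 177.0]
wrist_force: [1.1, -0.2, 0.9]
(316, 265, 48, 71) ((339.9053955078125, 299.56756591796875), (39.45575714111328, 70.52716827392578), 9.462322235107422)
-43 [294.  261.7] [49.2 75.5]
-19 [307.4 260.2] [48.3 76.2]
-10 [312.5 261.3] [47.8 76.3]
-2.7 [316.7 262.6] [47.4 76.4]
8 [322.8 262.6] [46.9 76.6]
```

The roll's outline in the side camera (left 316, width 48) matches the seat prediction (316.7, 47.4), so it has dropped in. Next is the tear bar. I'll turn the tool 90° so one finger can reach behind the bar, and check the joints and the seat in the top camera on the way.

```bash
f(){ grep -E 'clock|eef|orient|wrist|width'; }; python3 -m creep '[[0,0,-7.1,0,0,0.005,0.0854],[0,0,-7.1,0,0,0.005,0.0854],[0,0,-7.1,0,0,0.005,0.0854],[0,0,-7.1,0,0,0.005,0.0854],[0,0,-7.1,0,0,0.005,0.0854],[0,0,-7.1,0,0,0,0.0854],[0,0,-7.1,0,0,0,0.0854],[0,0,-7.1,0,0,0,0.0854],[0,0,-7.1,0,0,0,0.0854],[0,0,0,0,0,0,0.0854]]'|f; python3 - <<'E'
from h import *
st=bot.read_state();print(st["qpos"].round(3))
t=bot.get_calibration("top");im=bot.grab_frame("top").copy()
k=rollmask(im,(350,150,450,260));r=cv2.minAreaRect(k);print(r,cv2.contourArea(k),plane(t,[r[0]],39))
s=bot.get_calibration("side");im=bot.grab_frame("side").copy()
k=rollmask(im,(250,250,365,350));print(cv2.boundingRect(k))
E
```

```text
clock: 16.97
eef_pos: [505.8, -247.9, 194.4]
orientation: [[-0.163, 0.987, -0.004], [0.987, 0.163, 0.002], [0.003, -0.003, -1.0]]
wrist_force: [-0.5, -0.1, -0.8]
width: 1.001
[-1.790e-01  2.870e-01  1.350e-01 -1.000e-03 -1.423e+00 -2.799e+00]
((383.8077087402344, 152.96153259277344), (1.17669677734375, 6.275716304779053), 11.309932708740234) 2.0 [[ 716.61792479 -216.18320607   39.        ]]
(316, 265, 47, 71)
```

```bash
f(){ grep -E 'clock|eef|orient|wrist|width'; }; python3 -m creep '[[0,0,0,0.032,-0.0139,0,0.0854],[0,0,0,0.032,-0.0139,0,0.0854],[0,0,0,0.032,-0.0139,0,0.0854],[0,0,0,0.032,-0.0139,0,0.0854],[0,0,0,0,0,0,0.0854],[0,0,0,0,0,0,0.0854]]'|f; python3 - <<'E'
from h import *
st=bot.read_state();print(st["qpos"].round(3));d=st["eef_pos"]-[582.9,-273,0]
print(d@[.9588,-.284,0],d@[.284,.9588,0])
im=bot.grab_frame("side")
cv2.imwrite("pics/m9.png",cv2.resize(im[100:345,250:470,::-1],None,fx=2.4,fy=2.4,interpolation=cv2.INTER_CUBIC))
E
```

```text
clock: 17.57
eef_pos: [635.1, -304.3, 191.5]
orientation: [[-0.17, 0.985, -0.006], [0.985, 0.17, 0.002], [0.003, -0.006, -1.0]]
wrist_force: [-0.3, -0.8, -0.0]
width: 1.001
[-2.260e-01  5.880e-01  5.950e-01 -1.000e-03 -1.584e+00 -2.744e+00]
58.91954915259457 -15.143625339074218
```

```bash
f(){ grep -E 'clock|eef|wrist'; }; python3 -m creep '[[0,0,0,0,0,-0.03,0.0854],[0,0,0,0,0,-0.03,0.0854],[0,0,0,0,0,0,0.0854]]'|f; python3 -m creep '[[0,0,0,0,0,-0.018,0.0854],[0,0,0,0,0,0,0.0854]]'|f;python3 -m creep '[[0,0,0,0,0,-0.018,0.0854],[0,0,0,0,0,0,0.0854]]'|f; python3 - <<'E'
from h import *
im=bot.grab_frame("side")
cv2.imwrite("pics/m10.png",cv2.resize(im[150:345,270:450,::-1],None,fx=3,fy=3,interpolation=cv2.INTER_CUBIC))
E
```

```text
clock: 17.87
eef_pos: [630.4, -302.0, 130.6]
wrist_force: [0.3, 0.3, -2.9]
clock: 18.03
eef_pos: [632.8, -303.5, 117.7]
wrist_force: [-0.4, -0.3, -0.8]
clock: 18.2
eef_pos: [633.3, -303.6, 99.9]
wrist_force: [-0.7, 0.3, -1.5]
```

```bash
f(){ grep -E 'clock|eef|wrist'; }; python3 -m creep '[[0,0,0,0,0,-0.01,0.0854],[0,0,0,0,0,0,0.0854]]'|f;python3 -m creep '[[0,0,0,0,0,-0.01,0.0854],[0,0,0,0,0,0,0.0854],[0,0,0,0,0,0,0.0854]]'|f; python3 - <<'E'
from h import *
im=bot.grab_frame("side");w=bot.grab_frame("wrist")
a=cv2.resize(im[180:345,290:430,::-1],None,fx=3,fy=3,interpolation=cv2.INTER_CUBIC);b=cv2.resize(w[:,:,::-1],(380,238))
cv2.imwrite("pics/m11.png",np.hstack([a,cv2.copyMakeBorder(b,0,len(a)-238,0,0,0)]))
E
```

```text
clock: 18.42
eef_pos: [634.2, -304.1, 90.1]
wrist_force: [-0.1, 0.3, -0.8]
clock: 18.67
eef_pos: [633.9, -304.2, 79.6]
wrist_force: [0.4, -0.7, -0.1]
```

View pics/m11.png

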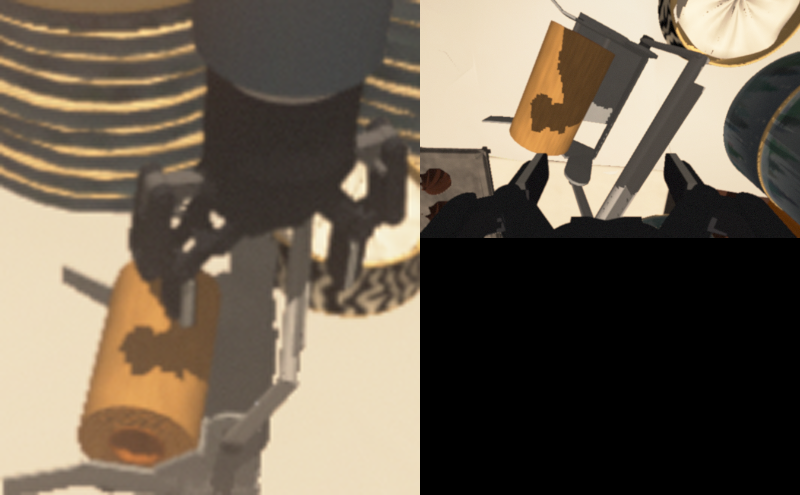

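The last picture shows the roll lying in the dispenser at about (150,360) in the side crop. The tear bar at (290,310) stands between the front fingertip (185,320) and the rear fingertip (345,305). Now I'll push it forward.

```bash
f(){ grep -E 'clock|eef|wrist'; }; python3 -m creep '[[0,0,0,-0.0067,0.002,0,0.0854],[0,0,0,-0.0067,0.002,0,0.0854],[0,0,0,-0.0067,0.002,0,0.0854],[0,0,0,0,0,0,0.0854]]'|f; python3 -m creep '[[0,0,0,-0.0067,0.002,0,0.0854],[0,0,0,-0.0067,0.002,0,0.0854],[0,0,0,0,0,0,0.0854]]'|f;  python3 -m creep '[[0,0,0,-0.0067,0.002,0,0.0854],[0,0,0,-0.0067,0.002,0,0.0854],[0,0,0,0,0,0,0.0854]]'|f; python3 - <<'E'
from h import *
im=bot.grab_frame("side").astype(int);b=cv2.imread("pics/side0.png")[:,:,::-1].astype(int)
# bar end arm region: mean change near right arm (crop px) in unoccluded area
d=abs(im-b).sum(2);print("change near bar's right end",d[295:325,375:395].mean().round(0))
E
```

```text
clock: 19.1
eef_pos: [613.4, -298.1, 81.4]
wrist_force: [0.8, 0.0, -0.2]
clock: 19.35
eef_pos: [599.5, -293.9, 80.6]
wrist_force: [1.0, -0.6, 0.5]
clock: 19.6
eef_pos: [585.9, -289.8, 80.1]
wrist_force: [-0.5, -0.8, -0.1]
change near bar's right end 89.0
```

```bash
f(){ grep -E 'clock|eef|wrist'; }; python3 -m creep '[[0,0,0,-0.0067,0.002,0,0.0854],[0,0,0,-0.0067,0.002,0,0.0854],[0,0,0,0,0,0,0.0854],[0,0,0,0,0,0,0.0854],[0,0,0,0,0,0,0.0854],[0,0,0,0,0,0,0.0854],[0,0,0,0,0,0,0.0854],[0,0,0,0,0,0,0.0854]]'|f; python3 - <<'E'
from h import *
s=bot.get_calibration("side");O=np.array([582.9,-273,0]);u=np.array([.9588,-.284,0]);v=np.array([.284,.9588,0])
im=bot.grab_frame("side").copy();hsv=cv2.cvtColor(im,cv2.COLOR_RGB2HSV)
# predicted crossbar pixel for given joint angle; sample gray-ness at v=-72..-50
for q in(0,.3,.6,.9,1.2,1.5,1.7,1.8,1.9,2.0,2.1):
    a=np.radians(25)-q
    P=[O+u*(50+60*np.sin(a))+v*k+np.array([0,0,72+60*np.cos(a)]) for k in(-75,-70,-62,-55,-48,-40)]
    px=proj(s,P).round().astype(int);print(q,px[0],px[-1],[hsv[y,x,1] for x,y in px])
k=rollmask(im,(250,250,365,350));print(cv2.boundingRect(k))
E
```

```text
clock: 20.32
eef_pos: [574.2, -286.4, 80.1]
wrist_force: [0.2, -0.7, 0.9]
0 [387 307] [388 289] [np.uint8(52), np.uint8(49), np.uint8(48), np.uint8(49), np.uint8(51), np.uint8(49)]
0.3 [376 303] [377 286] [np.uint8(50), np.uint8(52), np.uint8(51), np.uint8(52), np.uint8(49), np.uint8(54)]
0.6 [364 302] [366 285] [np.uint8(52), np.uint8(52), np.uint8(57), np.uint8(54), np.uint8(51), np.uint8(52)]
0.9 [353 303] [355 286] [np.uint8(150), np.uint8(155), np.uint8(154), np.uint8(151), np.uint8(137), np.uint8(124)]
1.2 [343 306] [346 289] [np.uint8(136), np.uint8(121), np.uint8(124), np.uint8(147), np.uint8(96), np.uint8(98)]
1.5 [336 311] [339 294] [np.uint8(124), np.uint8(57), np.uint8(60), np.uint8(58), np.uint8(55), np.uint8(54)]
1.7 [333 315] [336 298] [np.uint8(148), np.uint8(155), np.uint8(111), np.uint8(113), np.uint8(98), np.uint8(63)]
1.8 [332 317] [335 300] [np.uint8(131), np.uint8(152), np.uint8(149), np.uint8(119), np.uint8(118), np.uint8(124)]
1.9 [331 319] [335 302] [np.uint8(138), np.uint8(141), np.uint8(152), np.uint8(127), np.uint8(118), np.uint8(118)]
2.0 [331 321] [335 304] [np.uint8(132), np.uint8(135), np.uint8(146), np.uint8(154), np.uint8(111), np.uint8(118)]
2.1 [331 323] [335 307] [np.uint8(137), np.uint8(133), np.uint8(133), np.uint8(152), np.uint8(132), np.uint8(95)]
(316, 266, 47, 69)
```

The bar has gone forward and reads about 1.5, possibly still falling. I'll lift clear and check again.

```bash
f(){ grep -E 'clock|eef|wrist'; }; python3 -m creep '[[0,0,0,0,0,0.02,0.0854],[0,0,0,0,0,0.035,0.0854],[0,0,0,0,0,0.035,0.0854],[0,0,0,-0.03,0.009,0.02,0.0854],[0,0,0,-0.035,0.01,0.0,0.0854],[0,0,0,-0.035,0.01,0,0.0854],[0,0,0,-0.035,0.01,0,0.0854],[0,0,0,-0.035,0.01,0,0.0854],[0,0,0,-0.035,0.01,0,0.0854],[0,0,0,-0.035,0.01,0,0.0854],[0,0,0,0,0,0,0.0854],[0,0,0,0,0,0,0.0854]]'|f; cat > bar.py <<'E'
from h import *
s=bot.get_calibration("side");O=np.array([582.9,-273,0]);u=np.array([.9588,-.284,0]);v=np.array([.284,.9588,0])
im=bot.grab_frame("side").copy();hsv=cv2.cvtColor(im,cv2.COLOR_RGB2HSV)
for q in(0,.6,1.2,1.4,1.5,1.6,1.7,1.8,1.9,2.0,2.1,2.25):
    a=np.radians(25)-q
    P=[O+u*(50+60*np.sin(a))+v*k+np.array([0,0,72+60*np.cos(a)]) for k in(-72,-62,-50,-40,-20,0,20,40,55)]
    px=proj(s,P).round().astype(int);print(q,px[0],px[-1],[int(hsv[y,x,1]) for x,y in px])
k=rollmask(im,(250,250,365,350));print(cv2.boundingRect(k))
t=bot.get_calibration("top");im=bot.grab_frame("top").copy();cv2.imwrite("pics/t12.png",im[:,:,::-1])
k=rollmask(im,(350,150,450,260));r=cv2.minAreaRect(k);print(r,cv2.contourArea(k),plane(t,[r[0]],39))
b=cv2.imread("pics/top0.png")[:,:,::-1].astype(int);d=abs(im.astype(int)-b).sum(2)
print("tin, sticker, ribbon change",d[125:172,336:385].mean(),d[262:292,288:318].mean(),d[280:335,165:215].mean())
E
python3 bar.py
```

```text
clock: 21.37
eef_pos: [333.0, -217.1, 191.1]
wrist_force: [-0.5, -0.2, -0.6]
0 [387 305] [391 249] [53, 51, 53, 51, 69, 78, 115, 33, 43]
0.6 [364 300] [371 245] [48, 50, 51, 52, 53, 54, 57, 53, 55]
1.2 [343 304] [353 249] [153, 154, 155, 153, 153, 153, 52, 56, 54]
1.4 [338 307] [348 252] [152, 152, 150, 153, 153, 155, 153, 57, 57]
1.5 [336 309] [347 254] [138, 137, 135, 140, 145, 111, 131, 52, 56]
1.6 [335 311] [345 256] [105, 101, 98, 110, 68, 70, 60, 58, 56]
1.7 [333 313] [344 258] [58, 56, 57, 56, 55, 61, 57, 58, 59]
1.8 [332 315] [343 260] [55, 55, 56, 55, 55, 56, 58, 55, 57]
1.9 [332 317] [342 263] [55, 58, 55, 56, 55, 54, 56, 54, 57]
2.0 [332 320] [342 265] [56, 55, 59, 57, 55, 58, 58, 58, 56]
2.1 [332 322] [342 267] [71, 57, 61, 62, 56, 55, 63, 58, 56]
2.25 [333 325] [343 271] [121, 58, 139, 99, 111, 131, 75, 111, 113]
(317, 265, 46, 70)
((410.47174072265625, 208.3490447998047), (52.47172927856445, 27.334749221801758), 15.94539737701416) 1285.5 [[ 579.88305943 -276.60224204   39.        ]]
tin, sticker, ribbon change 7.132435953104646 12.205555555555556 7.502545454545454
```

```bash
python3 -m creep '[[0,0,0,0,0,0,0.0854],[0,0,0,0,0,0,0.0854],[0,0,0,0,0,0,0.0854],[0,0,0,0,0,0,0.0854]]' | grep clock; python3 - <<'E'
from h import *
a=cv2.imread("pics/top0.png",0).astype(np.float32);b=cv2.cvtColor(bot.grab_frame("top"),cv2.COLOR_RGB2GRAY).astype(np.float32)
for n,(x0,y0,x1,y1) in dict(tin=(330,118,390,178),stk=(284,258,322,298),rib=(160,275,220,340)).items():
    print(n,cv2.phaseCorrelate(a[y0:y1,x0:x1].copy(),b[y0:y1,x0:x1].copy(),cv2.createHanningWindow((x1-x0,y1-y0),cv2.CV_32F)))
E
python3 bar.py | grep -E '^(1.7|1.9|2.0|\()'; python3 -c "
from rig import bot;print(bot.finish_job())"
```

```text
clock: 21.8
tin ((-0.03796901670079578, -0.015152938720436993), 0.8780323060353598)
stk ((-0.14468133732463073, -0.04171897578845929), 0.7817837983369827)
rib ((-0.08857390607991178, -0.05583842022067387), 1.0354142842469392)
1.7 [333 313] [344 258] [57, 56, 56, 56, 57, 61, 57, 57, 57]
1.9 [332 317] [342 263] [54, 57, 55, 55, 55, 56, 56, 58, 56]
2.0 [332 320] [342 265] [56, 56, 61, 57, 54, 54, 56, 57, 57]
(317, 265, 47, 70)
((410.78167724609375, 208.59226989746094), (51.77485656738281, 27.466833114624023), 15.751173973083496) 1271.5 [[ 579.28114717 -277.33885913   39.        ]]
the job is handed in; nothing more can be done
None
```

I handed the job in at about 22 s: in the camera images the paper roll lies on both rods, the tear bar rests on it at about 1.9 rad, and the tin, sticker roll and ribbon show no movement; no verdict came back.

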